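Seat a pencil box in the engraving jig and snap the clamp lever over

ROBOT

A 6-joint arm with a two-finger parallel gripper is mounted at the origin on a cart in front of the work surface, level with it; the furniture and walls round the work are solid. World frame = base frame: x ahead of the robot, y to its left, z up, the work surface at z = 0. Lengths are in m, angles in rad, forces in N, time in s.
With the tool pointing down it reaches from about 0.275 to 0.825 m from the base axis. Payload 4.9 kg.
Tool frame: the origin (TCP) lies on the centre line of the jaws, within the pads' length; the fingertips stand 11 mm ahead of it and the grasp point (between the pads) lies 8 mm behind it; z points along the fingers, y is the direction in which the jaws open and shut (so a half turn about z gives the same grasp; the last joint's range is limited). The gripper opens to 85 mm and grips with 20 to 120 N. Pads are 22 mm wide; open, the fingers measure 114 mm over their backs; the gripper's body (76 mm by 85 mm) begins 54 mm behind the grasp point. The pads swing forward as they close: fully open they stand 13 mm farther back than shut.
Start: joints at [-1.309, 0.326, -0.193, 1.052, 0, 1.437], TCP at [0.212, -0.507, 0.242] pointing down, gripper open.
Joint ranges: [-2.65, 2.65], [-0.97, 1.79], [-1.3, 1.35], [-1.93, 2.1], [-1.47, 1.37], [-3.14, 3.14]. Speed limits (rad/s): [2.57, 2.57, 3.14, 3.14, 3.14, 3.14].

INTERFACE

Orientations are given as a unit quaternion [w, x, y, z].
In Python, from cell import bot, cams, order gives the robot as it stands.
- The arm moves only by the tool apply_moves, never from a script. Its argument "steps" is a list of rows, each an object of numbers: "x", "y", "z": the shift along the world's x, y, z in mm; "spin": the turn about the world's z in rad; "fingers": the finger opening in mm, from 0 to 85.4. In form: [{"x": .., "y": .., "z": .., "spin": .., "fingers": ..}, ...]. A call has exactly 8 rows; each row is the pose to reach, as a shift and turn from the pose measured when the call began; what a row does not reach only later rows make up. A row lasts 1/10 s, in which the tool goes at most 50 mm and 8.59 degrees, less where a joint would pass 70% of its speed; a pose out of reach is approached as far as the arm can. A call with a gripper value outside its range is refused whole. The fingers move at their own pace and stop on an object; "force" is the grip in N (left out, the last holds). Time passes only in rows, so rows that repeat a pose let the fingers close, or fill a call up. It gives the time, the measured TCP pose, the force and the opening at its end, in the units of the state.
- bot.observe(): the state, without advancing time (a new reading comes with each control period).
- cams.read_camera(name): name is "scene" or "top" or "wrist"; returns a dict with "pixels" (480x640x3 uint8, blue, green, red), "depth" (480x640 float32, m along the optical axis (not along the pixel's ray), 0 where there is no reading), "vertical_fov" (degrees; the focal length in pixels is half the picture's height over the tangent of half this angle, whatever the lens; pixels are square), "cx", "cy" (the principal point, pixels), "dist" ([k1, k2, p1, p2, k3] as OpenCV has them; the pictures are not rectified), "R" (3x3) and "t" (3): a world point X has camera coordinates R X + t. Camera axes: x right, y down, z forward; pixel columns grow to the right and rows downward; lengths in m; the calibration is good to about 2 mm. A picture is of the moment at which its call begins.
- order.sign_off(): hands the job in, once; it reports no verdict.
The state is a dict: "time_s": time; "q": joint angles; "qvel": joint speeds; "tau": joint torques, N m; "tool_pos": TCP position; "ee_rot": TCP orientation; "ft_force": force on the tool from outside, world axes, zero at the start; "wrist_torque": the same for the moment, N m; "finger_gap": opening from 0.0 (shut) to 1.0 (fully open).
Only numpy, scipy, OpenCV 4.12 (cv2) and the standard library are available. Lean on these libraries where they do the work, as an engineer would, in place of code of your own. Each camera call takes 0.05 s, during which the arm holds its last target. There are 200 camera calls.

TASK

Get the pine pencil box ready for engraving: push it along the jig's channel until its end is fully home against the end stop, then flip the jig's clamp lever over past its centre so that it snaps down and its rubber foot clamps the box. The box is only to be pushed, never picked up, the lever stays open until the box is home, and the other things on the table stay where they are.

Things in the scene. Friction and masses are not known exactly. Their poses are not given: they have to be found in the camera images.
- jig: Fixed jig: pale wooden board, x -53..97 mm, y -165..165 mm, 12 mm thick. Origin on the table top under the channel's middle; z up; +x roughly away from the robot (yaw -0.2 to 0.35). The channel runs along y between two aluminium rails 69 mm apart (8 mm wide, 12 mm high above the board, y -145..145 mm), open at -y, end stop at +y. A steel bracket on the +x side carries the clamp lever.
- stop (a point): Middle of the face of the aluminium end stop (85 mm wide, 26 mm high above the board) that the box must meet, at board height: jig frame (0, 140, 12) mm. The face looks to the jig's -y.
- pivot (a point): Hinge axis of the clamp lever, parallel to the jig's y: jig frame (62, 110, 70) mm. The bracket cheeks round it reach 13 mm above and to each side of it along x, and 16 mm along y; the lever's thin spring strut (pin 35 mm up the bar) stands beside them, 19 to 28 mm to the -y side.
- knob (a point): Centre of the black ball knob (25 mm diameter) at the lever's free end, 120 mm from the hinge axis; moves with the lever. The steel bar between is 14 mm wide (along the jig's y), 8 mm thick. A rubber foot (18 mm diameter) stands out 20 mm from the bar's centre line, 62 mm from the hinge, on the side that comes down on the box.
- lever (a joint): Lever angle, rad. 0: open, leaning 0.52 from upright to the jig's +x, away from the channel (knob 174 mm above the table). Grows as the knob swings over the top to -x and down: 0.52 upright, 0.75 centre, 2.09 level, foot on the seated box, 2.25 limit with no box. A spring drives it away from the centre both ways (2 N at the knob when open, 6 N under the foot clamped): past 0.75 it snaps down.
- pencil_box: Pine pencil box, lid shut and fixed, 62x206x42 mm, about 0.2 kg, loose, lying lengthwise (its y along the jig's y) in the channel, 3 mm play each side. Origin: centre of the underside. Ends at 103 mm either way along y, the -y end wall flat, 34 mm high. Starts 45 to 70 mm short of the stop; home, its origin is at y = 37 mm in the jig frame. Lid 38 mm above the underside, rims 42 mm.
- stamp_a: Bystander: wooden hand stamp standing upright, 37 x 46 x 72 mm, origin at the centre of its underside.
- soap_a: Bystander: wrapped bar of soap, 63 x 82 x 25 mm, origin at the centre of its underside.
- toy_car: Bystander: wooden toy car, 77 x 100 x 54 mm, origin at the centre of its underside.
- washi_tape: Bystander: roll of tape lying flat, 96 mm across, 25 mm high, origin at the centre of its underside.
- egg_cup: Bystander: wooden egg cup, 50 mm across, 53 mm high, origin at the centre of its underside.
- mug_1: Bystander: stoneware mug, 78 x 116 x 101 mm, origin at the centre of its underside.
- spinning_top: Bystander: wooden spinning top standing on end, 53 mm across, 62 mm high, origin at the centre of its underside.

How it is judged:
On the way, in this order (a step that is already met when the one before it is completed fails the run):
1. the box is home against the end stop (gap under 4 mm) with the lever still open (y of pencil_box in the frame of jig above 0.033 m and z of pencil_box in the frame of jig below 0.017 m and value of joint lever below 0.3 rad), for 0.2 s.
2. the lever has snapped over and its foot presses on the box (value of joint lever between 2 and 2.18 rad and contact force between lever and pencil_box above 1.5 N), for 0.2 s.
At the end, for the whole second after the job is handed in: The pencil box lies flat in the channel, its end within 4 mm of the end stop, at rest; the lever is over (joint between 2.0 and 2.18 rad) and its foot presses on the box with more than 1.5 N (all of step 2 and y of pencil_box in the frame of jig above 0.033 m and z of pencil_box in the frame of jig below 0.017 m and linear speed of pencil_box below 0.01 m/s); the robot touches nothing.
It fails at once if the pencil box is lifted out of the channel (more than 12 mm) or tipped by more than 0.2 rad (z of pencil_box in the frame of jig above 0.024 m or angle between pencil_box's own z axis and vertical above 0.2 rad).
It fails at once if the lever is swung over before the box is home (value of joint lever above 0.75 rad and y of pencil_box in the frame of jig below 0.031 m).
It fails at once if a bystander is moved more than 20 mm or tipped over (distance of any of stamp_a, soap_a, toy_car, washi_tape, egg_cup, mug_1, spinning_top from where it was at the start of the episode above 0.02 m or angle between any of stamp_a, soap_a, toy_car, washi_tape, egg_cup, mug_1, spinning_top's own z axis and vertical above 0.5 rad).
It also fails if it takes over 42 s, if anything falls off the work surface, if the arm or the gripper's body presses on something with over 40 N, if the wrist force passes 120 N, or if a joint passes its speed limit or range.

## Working session

There is one attempt and no reset: what is moved stays moved. The work goes in short steps, Python scripts to look and compute and a tool call to move; the robot and the scene stay as the last step left them, time stands still between calls to the robot, and variables do not carry over. Pictures are saved under pics/ and viewed, about 8 in all and at most 12, crops included, and the job is handed in when it is done.

Besides the shell and the picture viewer there is one more tool, called after "Emit:" in YAML: its name, and indented under it one key for each argument. apply_moves: Moves the arm, as the interface text tells. Its arguments: {"type":"object","properties":{"steps":{"type":"array"},"force":{"type":"number"}},"required":["steps"]}

```bash
mkdir -p pics; ls; cat > h.py <<'E'
from cell import bot,cams,order
import numpy as np,cv2
def K(c):
    f=240/np.tan(np.radians(c["vertical_fov"])/2)
    return np.array([[f,0,c["cx"]],[0,f,c["cy"]],[0,0,1.]])
def ray(c,uv,z):
    "pixels -> world points on plane z"
    p=cv2.undistortPoints(np.float32(uv).reshape(-1,1,2),K(c),np.float32(c["dist"])).reshape(-1,2)
    R,t=np.array(c["R"]),np.array(c["t"]); C=-R.T@t
    d=np.c_[p,np.ones(len(p))]@R
    return C+d*((z-C[2])/d[:,2])[:,None]
def cloud(c):
    v,u=np.mgrid[0:480,0:640]; uv=np.c_[u.ravel(),v.ravel()].astype(np.float32)
    p=cv2.undistortPoints(uv.reshape(-1,1,2),K(c),np.float32(c["dist"])).reshape(-1,2)
    X=np.c_[p,np.ones(len(p))]*c["depth"].reshape(-1,1)
    return ((X-np.array(c["t"]))@np.array(c["R"])).reshape(480,640,3)
def proj(c,X):
    return cv2.projectPoints(np.float64(X).reshape(-1,3),cv2.Rodrigues(np.array(c["R"]))[0],np.float64(c["t"]),K(c),np.float64(c["dist"]))[0].reshape(-1,2)
E
python3 - <<'E'
from h import *
import pickle
for n in("top","scene"):
    c=cams.read_camera(n); cv2.imwrite(f"pics/{n}.png",c["pixels"]); pickle.dump(c,open(n+".pkl","wb"))
    print(n,-np.array(c["R"]).T@c["t"],c["vertical_fov"],c["dist"])
print(bot.observe())
E
```

```text
pics
top [0.27879031 0.05429041 1.16514493] 52.96656673794175 [-0.09021168  0.          0.          0.          0.        ]
scene [-0.04985547  0.82124733  0.78071977] 55.468800433126994 [0.03465239 0.         0.         0.         0.        ]
{'time_s': 0.1, 'q': array([-1.30919950e+00,  3.26891644e-01, -1.93448413e-01,  1.05197958e+00,
        3.16011482e-05,  1.43658356e+00]), 'qvel': array([-0.00141695, -0.00176812,  0.00158131,  0.00028806, -0.00181547,
        0.00069972]), 'tau': array([ 2.95069131e-04, -4.44238937e+01,  2.63038194e+01,  7.87201367e-03,
       -1.00375569e-04,  1.98711268e-05]), 'tool_pos': array([ 0.2119438 , -0.50700696,  0.24158166]), 'ee_rot': array([-7.61114299e-04,  9.80480396e-01,  1.96615391e-01, -3.27098995e-05]), 'ft_force': array([-0.21432236,  0.00537434,  0.41407137]), 'wrist_torque': array([ 0.01629298, -0.00556099,  0.00930971]), 'finger_gap': 1.0033825940020542}
```

View pics/top.png

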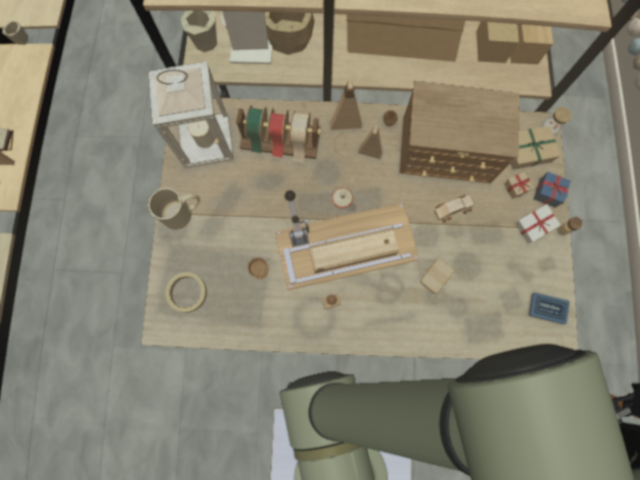

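View pics/scene.png

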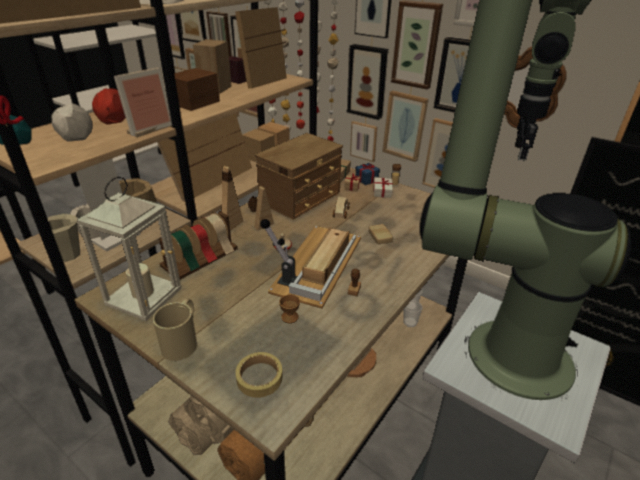

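The top view shows the jig at about (345,247), with the stop on its left (+y) and the lever at (292,215). The box spans columns 312–398. The stamp (332,300), egg cup (258,267), soap (437,275), top (342,197) and car (455,207) stand near it.

```bash
python3 - <<'E'
from h import *
import pickle
c=pickle.load(open("top.pkl","rb"));P=cloud(c);Z=P[...,2]
print("table z",np.median(Z[300:330,360:420]),np.std(Z[300:330,360:420]))
m=np.zeros((480,640),np.uint8); m[185:300,270:425]=(Z[185:300,270:425]>.007)*255
n,l,s,ce=cv2.connectedComponentsWithStats(m)
k=l[247,350]; 
b=(l==k)&(Z<.06)
pts=P[b][:,:2].astype(np.float32)
r=cv2.minAreaRect(pts);print("rect",r,cv2.boxPoints(r))
box=(l==k)&(Z>.042)&(Z<.062)
q=P[box][:,:2].astype(np.float32);print("hist",np.histogram(Z[l==k],bins=np.arange(0,.2,.006))[0])
print("corners ray",ray(c,[(278,238),(400,207),(415,255),(290,287)],.012))
k2=cv2.resize(c["pixels"][180:310,265:425],None,fx=5,fy=5,interpolation=cv2.INTER_CUBIC)[:600]
cv2.imwrite("pics/crop.png",k2)
E
```

```text
table z 0.0010872124684935132 0.08214200905032072
rect ((0.5439033508300781, 0.002020016312599182), (0.1513771116733551, 0.33335259556770325), 15.463875770568848) [[ 0.42651376  0.14248154]
 [ 0.5153959  -0.1788033 ]
 [ 0.6612929  -0.1384415 ]
 [ 0.5724108   0.18284333]]
hist [   0 1603 2714  407  445   65  210  177 1639  497   14   15   46   60
   24   14   19   27    0    0    1   19   38   40   12   16   13   11
    2   20   62   20    0]
corners ray [[ 0.55431333  0.17293867  0.012     ]
 [ 0.6464461  -0.12778627  0.012     ]
 [ 0.52489097 -0.16505231  0.012     ]
 [ 0.43421464  0.13678856  0.012     ]]
```

View pics/crop.png

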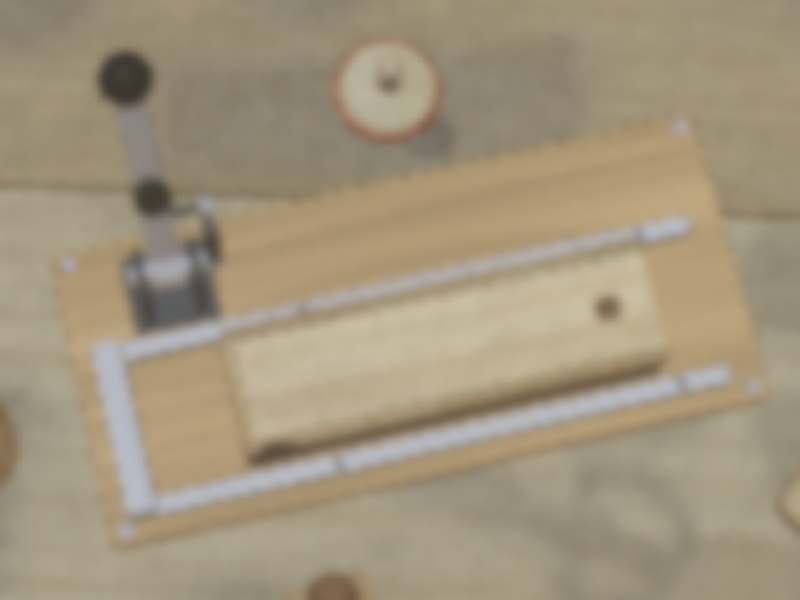

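The crop shows the board corners at (57,262), (690,118), (765,400) and (118,547). The stop is at the left and the box's right end runs (645,252)–(665,362).

```bash
python3 - <<'E'
from h import *
import pickle
c=pickle.load(open("top.pkl","rb"))
cr=lambda a:np.array(a)/5+[265-.4,180-.4]
B=ray(c,cr([(57,262),(690,118),(765,400),(118,547)]),.012)[:,:2]
J=np.array([(97,165),(97,-165),(-53,-165),(-53,165)])/1e3
A,_=cv2.estimateAffinePartial2D(np.float32(J),np.float32(B))
yaw=np.arctan2(A[1,0],A[0,0]);s=np.hypot(A[0,0],A[1,0])
Jm=J.mean(0);R=np.array([[np.cos(yaw),-np.sin(yaw)],[np.sin(yaw),np.cos(yaw)]])
o=B.mean(0)-R@Jm
print("yaw",yaw,"scale",s,"origin",o,"res",(B-(J@R.T+o))*1e3)
inv=lambda X:(X[:,:2]-o)@R
print("box end R top",inv(ray(c,cr([(645,252),(665,362)]),.052))*1e3,"L",inv(ray(c,cr([(235,340),(257,458)]),.052))*1e3)
print("knob",inv(ray(c,cr([(126,78)]),.174))*1e3)
print("stop face", inv(ray(c,cr([(118,345),(155,510)]),.038))*1e3, "rails out ends",inv(ray(c,cr([(690,225),(730,375)]),.024))*1e3)
for n,j in dict(stop=(0,140),pivot=(62,110),knob0=(122,110),pushend=(0,-123),pre=(0,-175)).items(): print(n,o+R@(np.array(j)/1e3))
for n,uv,z in (("stamp",(332,300),.07),("top",(342,197),.05),("soap",(437,275),.025),("car",(455,207),.03),("egg",(258,267),.05),):
  X=ray(c,[uv],z);print(n,X[0,:2],inv(X)[0]*1e3)
np.savez("jig.npz",yaw=yaw,o=o)
E
```

```text
yaw 0.26652814591799195 scale 0.9817030288865305 origin [ 0.52100483 -0.00231965] res [[-1.76765267 -3.59364072]
 [-1.31253321  1.60074594]
 [ 0.29949053  4.02742138]
 [ 2.78069534 -2.03452659]]
box end R top [[  25.17758101 -114.54229714]
 [ -28.98948246 -109.94421687]] L [[ 27.20767513  86.09001352]
 [-30.30972339  88.5201395 ]]
knob [[124.1564993  110.06191027]]
stop face [[ 40.50689266 140.86565932]
 [-41.38016115 140.58727316]] rails out ends [[  39.60493045 -145.64148324]
 [ -37.598686   -144.92022175]]
stop [0.48413111 0.13273711]
pivot [0.55184347 0.12012617]
knob0 [0.60972494 0.13592919]
pushend [ 0.55340104 -0.12097666]
pre [ 0.56709699 -0.1711406 ]
stamp [0.40047775 0.03558802] [-106.28714394   68.3140762 ]
top [0.653915   0.01970535] [134.01828865 -13.75905972]
soap [ 0.47498504 -0.21582015] [-100.62745194 -193.84116849]
car [ 0.64665055 -0.26231712] [  52.73019265 -283.91029828]
egg [0.47327657 0.21191297] [ 10.3823665  219.23916023]
```

Emit:
apply_moves:
  steps:
    - {"x":30,"y":30,"z":0,"spin":-0.02,"fingers":0}
    - {"x":60,"y":60,"z":0,"spin":-0.04,"fingers":0}
    - {"x":90,"y":90,"z":0,"spin":-0.06,"fingers":0}
    - {"x":120,"y":120,"z":0,"spin":-0.08,"fingers":0}
    - {"x":150,"y":150,"z":0,"spin":-0.1,"fingers":0}
    - {"x":180,"y":180,"z":0,"spin":-0.12,"fingers":0}
    - {"x":210,"y":210,"z":0,"spin":-0.13,"fingers":0}
    - {"x":240,"y":240,"z":0,"spin":-0.13,"fingers":0}
  force: 40

```text
time_s: 0.9
tool_pos: [0.4528, -0.2654, 0.2413]
ee_rot: [-0.001, 0.991, 0.132, -0.0]
ft_force: [0.5, -0.6, -0.4]
finger_gap: -0.002
```

Emit:
apply_moves:
  steps:
    - {"x":30,"y":30,"z":0,"spin":0}
    - {"x":60,"y":60,"z":0,"spin":0}
    - {"x":90,"y":90,"z":0,"spin":0}
    - {"x":110,"y":108,"z":-30,"spin":0}
    - {"x":110,"y":108,"z":-70,"spin":0}
    - {"x":110,"y":108,"z":-110,"spin":0}
    - {"x":110,"y":108,"z":-140,"spin":0}
    - {"x":110,"y":108,"z":-140,"spin":0}

```text
invalid input at $.steps[0]: expected keys x, y, z, spin, fingers
```

```bash
python3 - <<'E'
from h import *
s=bot.observe();print(s["tool_pos"],s["ee_rot"])
c=cams.read_camera("wrist");d=np.load("jig.npz");o,y=d["o"],float(d["yaw"]);R=np.array([[np.cos(y),-np.sin(y)],[np.sin(y),np.cos(y)]])
im=c["pixels"].copy()
for j,z in [((-31,-115),.046),((31,-115),.046),((-38.5,-145),.024),((38.5,-145),.024),((97,-165),.012),((-53,-165),.012)]:
    p=proj(c,[*(o+R@(np.array(j)/1e3)),z])[0];print(j,p); cv2.circle(im,tuple(int(v) for v in p),5,(0,0,255),1)
p=proj(c,s["tool_pos"]+[0,0,-.011])[0];cv2.circle(im,tuple(int(v) for v in p),5,(255,0,0),2);print("tip",p)
cv2.imwrite("pics/w1.png",im)
E
```

```text
[ 0.45275592 -0.26542125  0.241307  ] [-9.58403583e-04  9.91193915e-01  1.32414756e-01 -1.91230462e-04]
(-31, -115) [176.3592093   88.74376193]
(31, -115) [168.12799217   5.60418796]
(-38.5, -145) [219.64667275  99.37542203]
(38.5, -145) [212.83556688   2.82564491]
(97, -165) [235.61464339 -71.41880081]
(-53, -165) [245.45463578 116.32034924]
tip [320.53926896 307.46027121]
```

View pics/w1.png

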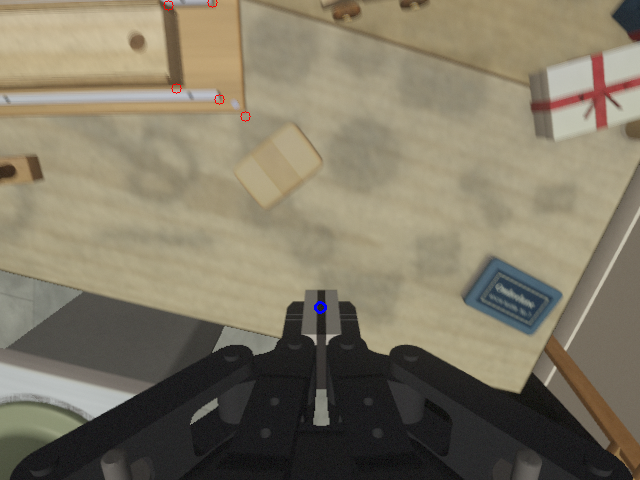

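The close-up confirms the calibration: the projected box end, rail ends and board edge fall on the image. The finger linkage is wide along the jaw direction, so I'll turn by a quarter and push with the sides of the pads.

Emit:
apply_moves:
  steps:
    - {"x":20,"y":20,"z":0,"spin":0.13,"fingers":0}
    - {"x":40,"y":40,"z":0,"spin":0.26,"fingers":0}
    - {"x":60,"y":60,"z":0,"spin":0.39,"fingers":0}
    - {"x":80,"y":80,"z":0,"spin":0.52,"fingers":0}
    - {"x":100,"y":100,"z":0,"spin":0.65,"fingers":0}
    - {"x":110,"y":108,"z":0,"spin":0.78,"fingers":0}
    - {"x":110,"y":108,"z":0,"spin":0.91,"fingers":0}
    - {"x":110,"y":108,"z":0,"spin":1.04,"fingers":0}

```text
time_s: 1.75
tool_pos: [0.5665, -0.1525, 0.2407]
ee_rot: [-0.004, 0.791, 0.612, -0.0]
ft_force: [0.1, -1.0, 0.2]
finger_gap: 0.0
```

Emit:
apply_moves:
  steps:
    - {"x":0,"y":0,"z":-20,"spin":0.13,"fingers":0}
    - {"x":0,"y":0,"z":-50,"spin":0.26,"fingers":0}
    - {"x":0,"y":0,"z":-80,"spin":0.39,"fingers":0}
    - {"x":0,"y":0,"z":-110,"spin":0.52,"fingers":0}
    - {"x":0,"y":0,"z":-140,"spin":0.53,"fingers":0}
    - {"x":0,"y":0,"z":-150,"spin":0.53,"fingers":0}
    - {"x":0,"y":0,"z":-150,"spin":0.53,"fingers":0}
    - {"x":0,"y":0,"z":-150,"spin":0.53,"fingers":0}

```text
time_s: 2.55
tool_pos: [0.5671, -0.1529, 0.0916]
ee_rot: [-0.003, 0.603, 0.798, -0.001]
ft_force: [0.7, -0.3, -0.5]
finger_gap: -0.0
```

Emit:
apply_moves:
  steps:
    - {"x":-5,"y":-1,"z":-20,"spin":-0.01,"fingers":0}
    - {"x":-5,"y":-1,"z":-40,"spin":-0.01,"fingers":0}
    - {"x":-5,"y":-1,"z":-50,"spin":-0.01,"fingers":0}
    - {"x":-5,"y":-1,"z":-50,"spin":-0.01,"fingers":0}
    - {"x":-7,"y":8,"z":-50,"spin":-0.01,"fingers":0}
    - {"x":-10,"y":18,"z":-50,"spin":-0.01,"fingers":0}
    - {"x":-12,"y":26,"z":-50,"spin":-0.01,"fingers":0}
    - {"x":-12,"y":26,"z":-50,"spin":-0.01,"fingers":0}

```text
time_s: 3.35
tool_pos: [0.5547, -0.1253, 0.0421]
ee_rot: [-0.003, 0.606, 0.796, -0.001]
ft_force: [1.0, 0.2, 0.2]
finger_gap: -0.004
```

Emit:
apply_moves:
  steps:
    - {"x":-1.3,"y":4.8,"z":0,"spin":0,"fingers":0}
    - {"x":-2.6,"y":9.6,"z":0,"spin":0,"fingers":0}
    - {"x":-4,"y":14.5,"z":0,"spin":0,"fingers":0}
    - {"x":-5.3,"y":19.3,"z":0,"spin":0,"fingers":0}
    - {"x":-6.6,"y":24,"z":0,"spin":0,"fingers":0}
    - {"x":-7.9,"y":29,"z":0,"spin":0,"fingers":0}
    - {"x":-9.2,"y":34,"z":0,"spin":0,"fingers":0}
    - {"x":-10.5,"y":38.6,"z":0,"spin":0,"fingers":0}

```text
time_s: 4.15
tool_pos: [0.5441, -0.0863, 0.0421]
ee_rot: [-0.003, 0.606, 0.796, -0.001]
ft_force: [0.2, -1.1, 1.9]
finger_gap: 0.003
```

Emit:
apply_moves:
  steps:
    - {"x":-0.5,"y":1.5,"z":0,"spin":0,"fingers":0}
    - {"x":-0.8,"y":3,"z":0,"spin":0,"fingers":0}
    - {"x":-1.2,"y":4.5,"z":0,"spin":0,"fingers":0}
    - {"x":-1.6,"y":6,"z":0,"spin":0,"fingers":0}
    - {"x":-2,"y":7,"z":0,"spin":0,"fingers":0}
    - {"x":-2.2,"y":8,"z":0,"spin":0,"fingers":0}
    - {"x":-2.5,"y":9,"z":0,"spin":0,"fingers":0}
    - {"x":-2.5,"y":9,"z":0,"spin":0,"fingers":0}

```text
time_s: 4.95
tool_pos: [0.5415, -0.0771, 0.0421]
ee_rot: [-0.003, 0.606, 0.796, -0.001]
ft_force: [-0.3, -1.7, 0.1]
finger_gap: 0.0
```

```bash
python3 - <<'E'
from h import *
print(bot.observe()["ft_force"])
c=cams.read_camera("top")
cv2.imwrite("pics/t2.png",cv2.resize(c["pixels"][180:300,265:425],None,fx=5,fy=5,interpolation=cv2.INTER_CUBIC))
E
```

```text
[-0.26220198 -1.69676203  0.14634419]
```

View pics/t2.png

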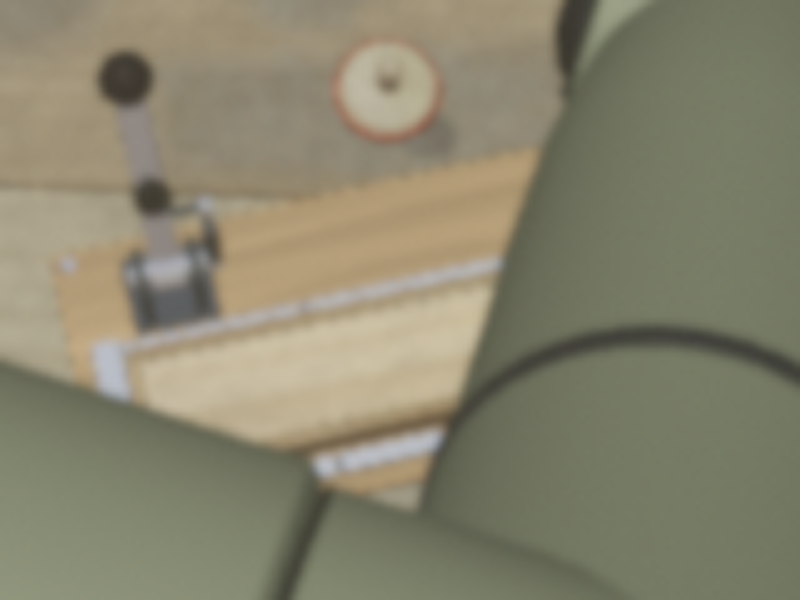

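The box's left end (about column 140) is a few mm short of the stop face (about column 128) and the force is only friction, so I'll push on until it rises.

Emit:
apply_moves:
  steps:
    - {"x":-0.3,"y":1,"z":0,"spin":0,"fingers":0}
    - {"x":-0.5,"y":2,"z":0,"spin":0,"fingers":0}
    - {"x":-0.8,"y":3,"z":0,"spin":0,"fingers":0}
    - {"x":-1.1,"y":4,"z":0,"spin":0,"fingers":0}
    - {"x":-1.4,"y":5,"z":0,"spin":0,"fingers":0}
    - {"x":-1.6,"y":6,"z":0,"spin":0,"fingers":0}
    - {"x":-1.6,"y":6,"z":0,"spin":0,"fingers":0}
    - {"x":-1.6,"y":6,"z":0,"spin":0,"fingers":0}

```text
time_s: 5.8
tool_pos: [0.5422, -0.0753, 0.0431]
ee_rot: [0.001, 0.607, 0.795, -0.003]
ft_force: [3.0, -13.3, -0.8]
finger_gap: -0.001
```

Force rose to 13 N with the pad face at jig y of about -65 mm (home is -66), so the box is home. I'll back off and rise.

Emit:
apply_moves:
  steps:
    - {"x":1,"y":-5,"z":0,"spin":0,"fingers":0}
    - {"x":4,"y":-15,"z":0,"spin":0,"fingers":0}
    - {"x":8,"y":-29,"z":0,"spin":0,"fingers":0}
    - {"x":11,"y":-40,"z":10,"spin":0,"fingers":0}
    - {"x":11,"y":-40,"z":50,"spin":0,"fingers":0}
    - {"x":11,"y":-40,"z":95,"spin":0.1,"fingers":0}
    - {"x":11,"y":-40,"z":140,"spin":0.2,"fingers":0}
    - {"x":11,"y":-40,"z":180,"spin":0.3,"fingers":0}

```text
time_s: 6.6
tool_pos: [0.5534, -0.116, 0.2261]
ee_rot: [0.002, 0.48, 0.878, -0.003]
ft_force: [-0.3, -0.4, -0.2]
finger_gap: -0.001
```

```bash
python3 - <<'E'
from h import *
c=cams.read_camera("scene");d=np.load("jig.npz");o,y=d["o"],float(d["yaw"]);R=np.array([[np.cos(y),-np.sin(y)],[np.sin(y),np.cos(y)]])
im=c["pixels"].copy()
J=lambda j,z:proj(c,[*(o+R@(np.array(j)/1e3)),z])[0]
u=J((122,110),.174);print(u)
cv2.imwrite("pics/s2.png",cv2.resize(im[190:320,230:390],None,fx=5,fy=5,interpolation=cv2.INTER_CUBIC)[:600])
for j,z in[((-31,140),.054),((31,140),.054),((-31,-66),.046),((0,140),.038),((-42,140),.038)]:print(j,(J(j,z)-[230,190])*5)
E
```

```text
[265.66108942 223.58330112]
(-31, 140) [442.43544454 469.69816874]
(31, 140) [326.48183994 438.74560394]
(-31, -66) [575.6552138  260.24508056]
(0, 140) [383.9421011  478.94506348]
(-42, 140) [462.78150883 500.29181513]
```

View pics/s2.png

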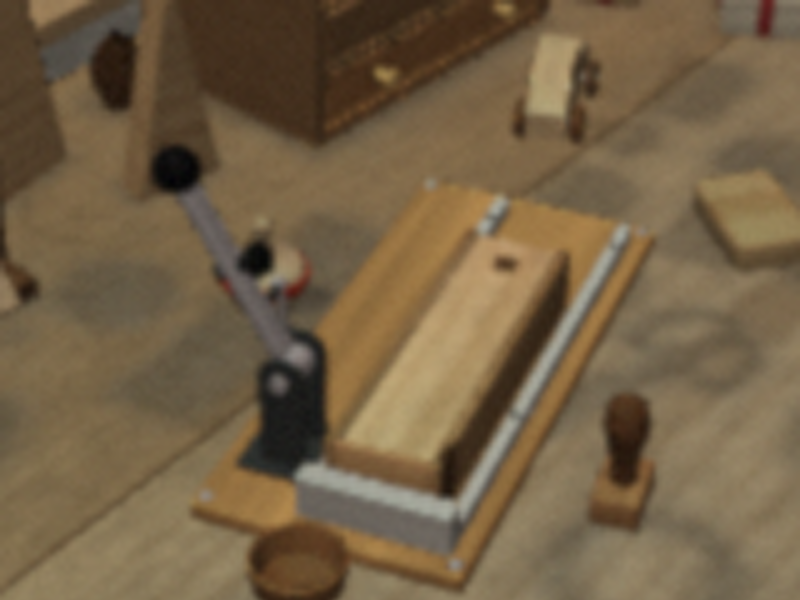

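The box sits flush with the stop: its corners are within 1 px of the predicted ones. The knob is also where predicted. Next I go to the +x side of the knob.

Emit:
apply_moves:
  steps:
    - {"x":15,"y":20,"z":15,"spin":0.13,"fingers":0}
    - {"x":30,"y":45,"z":20,"spin":0.26,"fingers":0}
    - {"x":50,"y":70,"z":20,"spin":0.39,"fingers":0}
    - {"x":70,"y":100,"z":20,"spin":0.52,"fingers":0}
    - {"x":85,"y":130,"z":20,"spin":0.65,"fingers":0}
    - {"x":100,"y":160,"z":20,"spin":0.78,"fingers":0}
    - {"x":105,"y":190,"z":20,"spin":0.91,"fingers":0}
    - {"x":105,"y":220,"z":20,"spin":1.04,"fingers":0}

```text
time_s: 7.45
tool_pos: [0.6622, 0.1037, 0.2528]
ee_rot: [0.007, -0.024, 1.0, 0.002]
ft_force: [0.1, -0.8, -0.1]
finger_gap: -0.0
```

Emit:
apply_moves:
  steps:
    - {"x":-1,"y":15,"z":0,"spin":0.1,"fingers":0}
    - {"x":-3,"y":30,"z":0,"spin":0.2,"fingers":0}
    - {"x":-5,"y":44,"z":0,"spin":0.22,"fingers":0}
    - {"x":-5,"y":44,"z":-20,"spin":0.22,"fingers":0}
    - {"x":-5,"y":44,"z":-45,"spin":0.22,"fingers":0}
    - {"x":-5,"y":44,"z":-65,"spin":0.22,"fingers":0}
    - {"x":-5,"y":44,"z":-74,"spin":0.22,"fingers":0}
    - {"x":-5,"y":44,"z":-74,"spin":0.22,"fingers":0}

```text
time_s: 8.25
tool_pos: [0.6564, 0.1473, 0.1775]
ee_rot: [0.005, -0.133, 0.991, 0.003]
ft_force: [-0.3, 0.1, -0.2]
finger_gap: 0.003
```

Emit:
apply_moves:
  steps:
    - {"x":-11,"y":-3,"z":0,"spin":0,"fingers":0}
    - {"x":-21,"y":-6,"z":0,"spin":0,"fingers":0}
    - {"x":-32,"y":-9,"z":2,"spin":0,"fingers":0}
    - {"x":-42,"y":-11.5,"z":4,"spin":0,"fingers":0}
    - {"x":-53,"y":-14.5,"z":6,"spin":0,"fingers":0}
    - {"x":-64,"y":-17.5,"z":8,"spin":0,"fingers":0}
    - {"x":-74,"y":-20,"z":8,"spin":0,"fingers":0}
    - {"x":-85,"y":-23,"z":8,"spin":0,"fingers":0}

```text
time_s: 9.05
tool_pos: [0.5712, 0.1241, 0.1864]
ee_rot: [0.006, -0.132, 0.991, 0.003]
ft_force: [-0.0, -0.7, 0.5]
finger_gap: 0.001
```

```bash
python3 - <<'E'
from h import *
c=cams.read_camera("scene")
cv2.imwrite("pics/s3.png",cv2.resize(c["pixels"][170:300,230:390],None,fx=4,fy=4,interpolation=cv2.INTER_CUBIC))
E
```

```text
(no output)
```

View pics/s3.png

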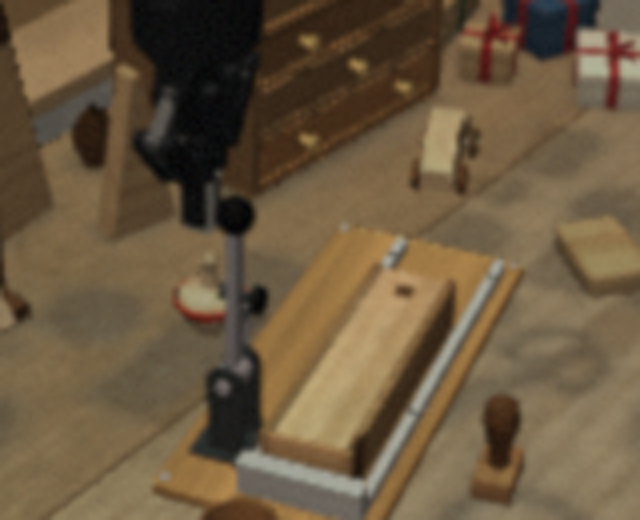

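The fingers at (200,205) are pushing the knob at (236,215), and the lever is about upright. I'll carry on past centre.

Emit:
apply_moves:
  steps:
    - {"x":-10,"y":-3,"z":0,"spin":0,"fingers":0}
    - {"x":-20,"y":-5.5,"z":0,"spin":0,"fingers":0}
    - {"x":-30,"y":-8,"z":0,"spin":0,"fingers":0}
    - {"x":-40,"y":-11,"z":0,"spin":0,"fingers":0}
    - {"x":-50,"y":-13.5,"z":0,"spin":0,"fingers":0}
    - {"x":-50,"y":-13.5,"z":0,"spin":0,"fingers":0}
    - {"x":-40,"y":-11,"z":20,"spin":0,"fingers":0}
    - {"x":-30,"y":-8,"z":60,"spin":0,"fingers":0}

```text
time_s: 9.9
tool_pos: [0.5372, 0.1155, 0.244]
ee_rot: [0.001, -0.132, 0.991, 0.003]
ft_force: [1.8, 0.7, -0.2]
finger_gap: 0.001
```

```bash
python3 - <<'E'
from h import *
c=cams.read_camera("scene");d=np.load("jig.npz");o,y=d["o"],float(d["yaw"]);R=np.array([[np.cos(y),-np.sin(y)],[np.sin(y),np.cos(y)]])
print("expected knob at 2.09 px",(proj(c,[*(o+R@[-.058,.110]),.070])[0]-[230,170])*4)
cv2.imwrite("pics/s4.png",cv2.resize(c["pixels"][170:300,230:390],None,fx=4,fy=4,interpolation=cv2.INTER_CUBIC))
E
```

```text
expected knob at 2.09 px [412.92678814 417.3729491 ]
```

View pics/s4.png

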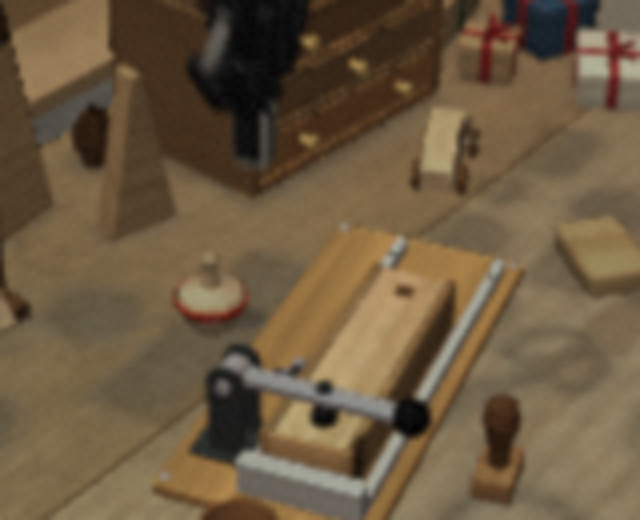

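The lever is down on the box. Its knob is at (411,417) against (413,417) expected for 2.09 rad, and the gripper is clear. I'll rise a little more to let it settle, then hand in.

Emit:
apply_moves:
  steps:
    - {"x":0,"y":0,"z":10,"spin":0,"fingers":0}
    - {"x":0,"y":0,"z":20,"spin":0,"fingers":0}
    - {"x":0,"y":0,"z":30,"spin":0,"fingers":0}
    - {"x":0,"y":0,"z":30,"spin":0,"fingers":0}
    - {"x":0,"y":0,"z":30,"spin":0,"fingers":0}
    - {"x":0,"y":0,"z":30,"spin":0,"fingers":0}
    - {"x":0,"y":0,"z":30,"spin":0,"fingers":0}
    - {"x":0,"y":0,"z":30,"spin":0,"fingers":0}

```text
time_s: 10.75
tool_pos: [0.5428, 0.1163, 0.2822]
ee_rot: [0.008, -0.132, 0.991, 0.003]
ft_force: [-0.0, -0.2, 0.7]
finger_gap: -0.001
```

```bash
python3 -c "
from h import *
print(bot.observe()['ft_force']);print(order.sign_off())"
```

```text
[-0.04415732 -0.15814419  0.74586875]
the job is handed in; nothing more can be done
None
```

The box is home against the end stop, the clamp lever has snapped over onto it, and I handed the job in at about 10.8 s.

- **Box:** I pushed it along the channel with the closed fingers until the force rose to 13 N, with its end at about y = -65 mm in the jig frame (home is -66). With the lever still open, its corners in the scene camera were within about 5 px of the predicted home position in the 5x enlarged view.
- **Lever:** I pushed the knob over from the +x side. Afterwards the knob was within 2 px (in the 4x enlarged view) of where it should be at 2.09 rad, with the foot down on the box.
- **Clear of the work:** The gripper ended well above the lever with about 0.8 N on the wrist, which is noise level. The bystanders visible in the last view looked unmoved. The mug and tape were outside that crop, but the arm never went near them.

No check failed. The foot's contact force can't be measured directly; I inferred it from the lever's position.

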